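# Hook a speckled tile into the painting cradle

### The arm

A 6-joint arm with a two-finger parallel gripper is mounted at the origin on the work surface. World frame = base frame: x ahead of the robot, y to its left, z up, the work surface at z = 0. Lengths are in m, angles in rad, forces in N, time in s.
With the tool pointing down it reaches from about 0.275 to 0.725 m from the base axis. Payload 5.6 kg.
Tool frame: the origin (TCP) lies at the very end of the fingers, on their centre line; the grasp point (between the pads) lies manip.grasp_offset behind it (manip.grasp_offset is the distance from the TCP to the grasp point, in m); z points along the fingers, y is the line along which they close (so a half turn about z gives the same grasp; the last joint's range is limited). The gripper opens to 85 mm and grips with 20 to 120 N. Pads are 22 mm wide; open, the fingers measure 114 mm over their backs; the gripper's body (76 mm by 85 mm) begins 54 mm behind the grasp point. The pads swing forward as they close: fully open they stand 13 mm farther back than shut.
Start: joints at [1.546, 0.255, 0.108, 0, -1.424, -0.285], TCP at [0.168, 0.524, 0.231] pointing down, gripper open.
Joint ranges: [-2.95, 2.95], [-1.21, 1.97], [-1.09, 1.5], [-2.87, 1.71], [-2.94, -0.07], [-3.05, 3.05]. Speed limits (rad/s): [2.57, 2.57, 3.14, 3.14, 3.14, 3.14].

### API

Orientations are given as a unit quaternion [x, y, z, w].
In Python, from workcell import manip, eyes gives the robot as it stands.
- The arm moves only by the tool arm_command, never from a script. Its argument "increments" is a list of rows, each a list of 7 numbers: the shift along the tool's x, y, z in m, then the turn, a rotation vector about the tool's x, y, z in degrees, then the opening, from 0 (shut) to 1 (fully open). In form: [[dx, dy, dz, rx, ry, rz, claw], ...]. A call has 1 to 20 rows; each row shifts and turns the commanded pose from where the row before left it, along the tool's axes as they then stand; what a row does not reach is not made up. A row lasts 1/12 s, in which the tool goes at most 41.7 mm and 7.16 degrees, less where a joint would pass 70% of its speed; a pose out of reach is approached as far as the arm can. A call with a gripper value outside its range is refused whole. The fingers move at their own pace and stop on an object; the grip force is fixed at half the most. Time passes only in rows, so rows that do not move let the fingers close. It gives the time, the measured TCP pose, the force, the opening and the grip force at its end, in the units of the state.
- manip.sense(): the state, without advancing time (a new reading comes with each control period).
- eyes.camera(name): name is "side" or "top"; returns (picture, depth): 384x512x3 uint8, blue, green, red; 384x512 float32, m along the optical axis (not along the pixel's ray), 0 where there is no reading.
- eyes.calibration(name): a dict with "vfov" (degrees; the focal length in pixels is half the picture's height over the tangent of half this angle, whatever the lens; pixels are square), "cx", "cy" (the principal point, pixels), "eye" and "orientation" of the camera in the world. Camera axes: x right, y down, z forward; pixel columns grow to the right and rows downward; lengths in m; the calibration is good to about 2 mm. A picture is of the moment at which its call begins. calibration takes no time and is no camera call.
- manip.close_job(): hands the job in; it is judged then, once.
The state is a dict: "clock": time; "qpos": joint angles; "qd": joint speeds; "joint_efforts": joint torques, N m; "eef_pos": TCP position; "ee_rot": TCP orientation; "contact_force": force on the tool from outside, world axes, zero at the start; "torque": the same for the moment, N m; "gripper_width": opening from 0.0 (shut) to 1.0 (fully open); "grasp_force": force on a finger pad.
Only numpy, scipy, OpenCV 4.12 (cv2) and the standard library are available. Lean on these libraries where they do the work, as an engineer would, in place of code of your own. Each camera call takes 0.05 s, during which the arm holds its last target. There are 200 camera calls.

### The job

Take the pale blue tile with brown flecks and load it, face up, into the teal painting cradle: hold it tilted, hook one of its short ends in under the cradle's lip, then lower the other end gently until the tile lies flat, straight and central on the metal bed in front of the end stop, and only then let go. Leave the brown tile and the bare cream tile where they lie.

Things in the scene. Friction and masses are not known exactly. Their poses are not given: they have to be found in the camera images.
- tile_speckled: The tile to load: brick-shaped ceramic tile, 130 x 60 x 12 mm, about 0.19 kg, cream body with a pale blue glazed face covered in small brown flecks, lying face up on the table. Its origin is the centre of the underside, x along the 130 mm length, y across the 60 mm width, z up out of the face. Both ends are alike. It can be gripped across its 60 mm width.
- tile_brown: A tile of the same size with a plain dark brown face; leave it alone. Its origin is the centre of the underside, x along the 130 mm length, y across the 60 mm width, z up out of the face. Both ends are alike.
- tile_bare: A tile of the same size, bare cream all over; leave it alone. Its origin is the centre of the underside, x along the 130 mm length, y across the 60 mm width, z up out of the face. Both ends are alike.
- cradle: Teal cradle, fixed. In mm: base 200 x 110 x 8, origin centre of its underside, x along, z up. Tile lies lengthwise, centred at x=y=0, on an aluminium bed 44 wide (fingers pass beside it), top z=35. Hood at -x end (nearest the robot): back wall x=-77; lip over x=-77 to -43, underside z=61, top 66; cheeks under it at y=-42, +42. End stop 44 wide at x=+77 to 85, top z=50, bars sliding in level.
There are look-alikes about, which are no part of the job. Leave any yellow look-alike of the tile_speckled alone. What is shaped like the cradle but orange is not meant.

How it is judged:
On the way, in this order (a step that is already met when the one before it is completed fails the run):
1. the speckled tile is tilted by 7 to 35 degrees with one short end in under the cradle's lip (angle between tile_speckled's own z axis and vertical between 0.12 and 0.61 rad and x of tile_speckled in the frame of cradle between -0.03 and 0.018 m and y of tile_speckled in the frame of cradle between -0.02 and 0.02 m and z of tile_speckled in the frame of cradle between 0.035 and 0.07 m), for 0.06 s.
2. the other end has been lowered (tile within 5 degrees of flat, on the bed) while the fingers still hold the tile (angle between tile_speckled's own z axis and vertical below 0.09 rad and z of tile_speckled in the frame of cradle below 0.043 m and x of tile_speckled in the frame of cradle between -0.018 and 0.018 m and contact force between the fingers and tile_speckled above 0.5 N), for 0.06 s.
At the end, for the whole second after the job is handed in: The speckled tile lies face up and at rest on the cradle's bed, flat within 3 degrees (underside within 3 mm of the bed), one end under the lip and the other inside the end stop, within 16 mm of the centre along and across the bed and within 11 degrees of its line (x of tile_speckled in the frame of cradle between -0.016 and 0.016 m and y of tile_speckled in the frame of cradle between -0.016 and 0.016 m and z of tile_speckled in the frame of cradle between 0.031 and 0.038 m and angle between tile_speckled's own z axis and vertical below 0.05 rad and angle between the x axis of tile_speckled and the x axis of cradle, either way round below 0.2 rad and linear speed of tile_speckled below 0.02 m/s); the robot touches nothing.
It fails at once if the brown or the bare tile is moved by more than 30 mm (distance of any of tile_brown, tile_bare from where it was at the start of the episode above 0.03 m).
It also fails if it takes over 42 s, if anything falls off the work surface, if the arm or the gripper's body presses on something with over 40 N, if the wrist force passes 120 N, or if a joint passes its speed limit or range.

## Working session

There is one attempt and no reset: what is moved stays moved. The work goes in short steps, Python scripts to look and compute and a tool call to move; the robot and the scene stay as the last step left them, time stands still between calls to the robot, and variables do not carry over. Pictures are saved under pics/ and viewed, at most 10 in all, crops included, and the job is handed in when it is done.

Besides the shell and the picture viewer there is one more tool, called after "Request:" as name([rows], argument=value, ...), one row to a line, values as JSON. arm_command: Moves the arm, as the interface text tells. Its arguments: {"type":"object","properties":{"increments":{"type":"array"}},"required":["increments"]}

```bash
mkdir -p pics
python3 - <<'E'
from workcell import manip, eyes
import cv2,numpy as np
for n in("top","side"):
    p,d=eyes.camera(n); cv2.imwrite(f"pics/{n}0.png",p); np.save(f"pics/{n}0.npy",d); print(n,eyes.calibration(n))
print(manip.grasp_offset, manip.sense())
E
```

```text
top {'vfov': 55.29796340851719, 'cx': 250.3668146458272, 'cy': 191.34789998864127, 'eye': array([0.34739124, 0.05131148, 0.87733728]), 'orientation': array([-0.70389587,  0.70804161, -0.04765503,  0.03060519])}
side {'vfov': 44.91198774480192, 'cx': 263.75091219485466, 'cy': 194.14341620924523, 'eye': array([ 0.27698838, -0.83734199,  0.60136702]), 'orientation': array([ 0.87325456, -0.07338949,  0.04281736, -0.47979905])}
0.0187 {'clock': 0.1, 'qpos': array([ 1.54557503e+00,  2.55665720e-01,  1.07144351e-01, -3.58559829e-04,
       -1.42389480e+00, -2.84638143e-01]), 'qd': array([-0.00102394, -0.00097154,  0.0023003 ,  0.00182139, -0.00170579,
       -0.00049719]), 'joint_efforts': array([-2.86531082e-03, -3.87603414e+01,  2.38472307e+01,  5.37812412e+00,
       -3.78995610e-03, -5.71536205e-07]), 'eef_pos': array([0.16752462, 0.52341416, 0.23051172]), 'ee_rot': array([ 9.88017967e-01, -1.54336678e-01, -7.10789725e-05,  8.26052353e-04]), 'contact_force': array([-0.14402639, -0.76502478, -0.91099119]), 'torque': array([ 0.03588581, -0.00665641, -0.02567291]), 'grasp_force': 0.0, 'gripper_width': 1.0034068235571827}
```

View pics/top0.png

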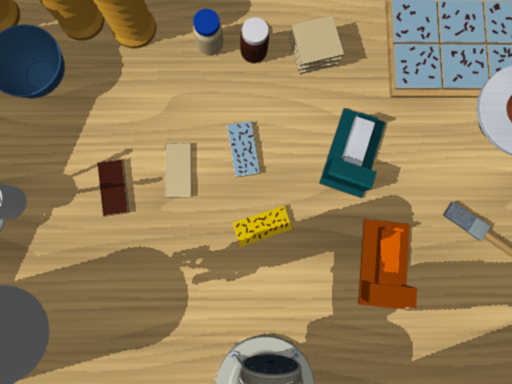

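View pics/side0.png

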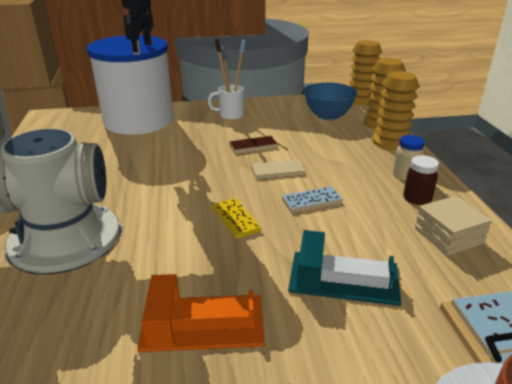

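The top view shows the speckled tile at about (244,149), and the teal cradle at (353,152) with its hood at the lower end. The brown tile is at (113,188), the bare tile at (178,170), and the yellow and orange look-alikes are below. The side view agrees with this.

```bash
cat > h.py <<'E'
import numpy as np,cv2
from workcell import manip,eyes
from scipy.spatial.transform import Rotation as R
def cloud(n,d):
    c=eyes.calibration(n); f=192/np.tan(np.radians(c['vfov']/2))
    v,u=np.mgrid[:384,:512]
    P=np.dstack([(u-c['cx'])/f*d,(v-c['cy'])/f*d,d])
    return P@R.from_quat(c['orientation']).as_matrix().T+c['eye']
def rect(P):
    (c,s,a)=cv2.minAreaRect((P[:,:2]*1000).astype(np.float32)); 
    b=cv2.boxPoints((c,s,a)); e=[b[1]-b[0],b[2]-b[1]]; l=max(e,key=np.linalg.norm)
    return np.round(c,1),np.round(s,1),round(np.degrees(np.arctan2(l[1],l[0]))%180,2)
E
python3 - <<'E'
from h import *
for n in("top","side"):
    W=cloud(n,np.load(f"pics/{n}0.npy")); p=cv2.imread(f"pics/{n}0.png"); h=cv2.cvtColor(p,cv2.COLOR_BGR2HSV)
    v,u=np.mgrid[:384,:512]
    def box(a,b,c,d): return (u>=a)&(u<=b)&(v>=c)&(v<=d)
    t=box(222,266,114,182) if n=="top" else box(278,346,182,216)
    z=W[...,2]
    m=t&(z>.007)&(z<.02); print(n,"tile",rect(W[m]),np.median(z[m]))
    cb=box(310,392,100,204) if n=="top" else box(282,405,225,310)
    teal=cb&(h[...,0]>78)&(h[...,0]<102)&(h[...,1]>120)
    m=teal&(z<.013)&(z>.003); print("base",rect(W[m]),np.median(z[m]))
    m=cb&(z>.058)&(z<.075); print("lip",rect(W[m]),np.median(z[m]))
    m=cb&(z>.03)&(z<.04)&(h[...,1]<60); print("bed",rect(W[m]),np.median(z[m]))
    m=teal&(z>.045)&(z<.055); print("stop",rect(W[m]),m.sum())
E
```

```text
top tile (array([548. ,  47.4]), array([130.8,  59.9]), np.float32(8.82)) 0.01204617631546645
base (array([ 539.4, -219.5]), array([106.2, 196.5]), np.float32(160.38)) 0.007612202302780702
lip (array([ 479.5, -198.9]), array([104.5,  43.7]), np.float32(70.92)) 0.06542859508537235
bed (array([ 533.8, -222.4]), array([ 61.7, 174.1]), np.float32(171.01)) 0.03447759169502995
stop (array([ 539.6, -216.3]), array([ 98.1, 168.9]), np.float32(161.08)) 107
side tile (array([544.2,  46.1]), array([129.6,  66.3]), np.float32(8.85)) 0.012050352362316108
base (array([ 537.2, -223.5]), array([107.9, 195.9]), np.float32(160.66)) 0.007657439338992211
lip (array([ 476.9, -200.2]), array([107.4,  41.8]), np.float32(70.53)) 0.06561165293592647
bed (array([ 553.7, -226. ]), array([ 49.4, 120.8]), np.float32(161.43)) 0.03461243097512118
stop (array([ 531.5, -254.9]), array([180.1,  39.7]), np.float32(3.51)) 169
```

Request:
arm_command([
  [0.0258,0.0167,0,0,0,0,1],
  [0.0258,0.0167,0,0,0,0,1],
  [0.0258,0.0167,0,0,0,0,1],
  [0.0258,0.0167,0,0,0,0,1],
  [0.0258,0.0167,0,0,0,0,1],
  [0.0258,0.0167,0,0,0,0,1],
  [0.0258,0.0167,0,0,0,0,1],
  [0.0258,0.0167,0,0,0,0,1],
  [0.0258,0.0167,0,0,0,0,1],
  [0.0258,0.0167,0,0,0,0,1],
  [0.0258,0.0167,0,0,0,0,1],
  [0.0258,0.0167,0,0,0,0,1],
  [0.0258,0.0167,0,0,0,0,1],
  [0.0258,0.0167,0,0,0,0,1],
  [0.0258,0.0167,0,0,0,0,1],
  [0.0258,0.0167,0,0,0,0,1],
  [0.0258,0.0167,0,0,0,0,1],
  [0.0258,0.0167,0,0,0,0,1],
  [0.0258,0.0167,0,0,0,0,1],
  [0.0258,0.0167,0,0,0,0,1],
])

```text
clock: 1.77
eef_pos: [0.5578, 0.047, 0.2308]
ee_rot: [0.988, -0.154, -0.0, 0.0]
contact_force: [0.8, 0.2, -0.4]
gripper_width: 0.996
grasp_force: 0.0
```

Request:
arm_command([
  [0,0,0.01,0,0,-3.3,1],
  [0,0,0.015,0,0,-3.3,1],
  [0,0,0.015,0,0,-3.3,1],
  [0,0,0.015,0,0,-3.3,1],
  [0,0,0.015,0,0,-3.3,1],
  [0,0,0.015,0,0,-3.3,1],
  [0,0,0.015,0,0,-3.3,1],
  [0,0,0.015,0,0,-3.4,1],
  [0,0,0.015,0,0,0,1],
  [0,0,0,0,0,0,1],
  [0,0,0,0,0,0,1],
])

```text
clock: 2.68
eef_pos: [0.5566, 0.0482, 0.1006]
ee_rot: [0.997, 0.076, -0.001, 0.0]
contact_force: [0.3, 0.3, 0.6]
gripper_width: 0.999
grasp_force: 0.0
```

```bash
cat >> h.py <<'E'
def pose(yaw,tilt=0):  # tool x at yaw, tilted so that tool x rises by tilt
    c,s=np.cos(yaw),np.sin(yaw); M=np.array([[c,s,0],[s,-c,0],[0,0,-1.]])
    return R.from_matrix(M)*R.from_euler('y',tilt)
def go(p,q):
    s=manip.sense(); r=R.from_quat(s['ee_rot'])
    x=r.as_matrix()[:,0]
    print("pos",s['eef_pos'].round(4),"yaw",np.degrees(np.arctan2(x[1],x[0])).round(2),"axes",r.as_matrix().round(3).tolist(),"F",s['contact_force'].round(1),"w",s['gripper_width'],s['grasp_force'],s['clock'])
    print("shift",r.inv().apply(np.array(p)-s['eef_pos']).round(4),"turn",np.degrees((r.inv()*q).as_rotvec()).round(2))
E
python3 - <<'E'
from h import *
go([.557,.0485,-.002],pose(np.radians(8.8)))
p,d=eyes.camera("top"); cv2.imwrite("pics/a.png",cv2.resize(p[90:210,180:340],None,fx=5,fy=5))
E
```

```text
pos [0.5566 0.0482 0.1006] yaw 8.73 axes [[0.988, 0.152, -0.002], [0.152, -0.988, -0.001], [-0.002, 0.001, -1.0]] F [0.3 0.3 0.6] w 0.9985601259743665 0.0 2.6833
shift [ 0.0007 -0.0003  0.1026] turn [ 0.03  0.13 -0.07]
```

View pics/a.png

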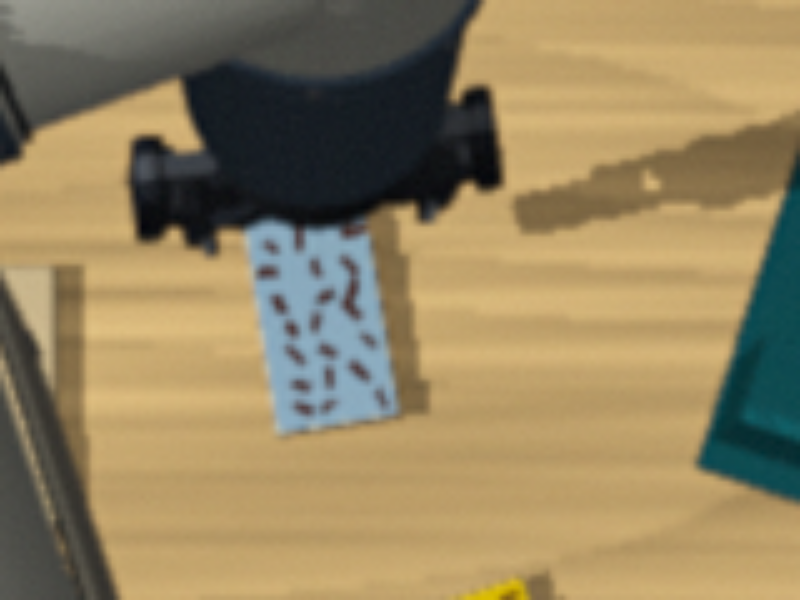

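The gripper (crop about (320,170)) straddles the tile and lines up with it, so I'm descending.

Request:
arm_command([
  [0,0,0.02,0,0,0,1],
  [0,0,0.02,0,0,0,1],
  [0,0,0.02,0,0,0,1],
  [0,0,0.02,0,0,0,1],
  [0,0,0.012,0,0,0,1],
  [0,0,0.006,0,0,0,1],
  [0,0,0.004,0,0,0,1],
  [0,0,0,0,0,0,1],
  [0,0,0,0,0,0,1],
])

```text
clock: 3.48
eef_pos: [0.5581, 0.0486, 0.0003]
ee_rot: [0.997, 0.076, 0.001, -0.0]
contact_force: [0.0, 0.8, 0.6]
gripper_width: 1.0
grasp_force: 0.0
```

Request:
arm_command([
  [0,0,0,0,0,0,0.75],
  [0,0,0,0,0,0,0.6],
  [0,0,0,0,0,0,0.4],
  [0,0,0,0,0,0,0.2],
  [0,0,0,0,0,0,0],
  [0,0,0,0,0,0,0],
  [0,0,0,0,0,0,0],
  [0,0,0,0,0,0,0],
])

```text
clock: 4.15
eef_pos: [0.5582, 0.0486, 0.0008]
ee_rot: [0.997, 0.077, 0.001, -0.0]
contact_force: [-2.0, 0.2, 5.1]
gripper_width: 0.675
grasp_force: 64.5
```

Request:
arm_command([
  [0,0,-0.005,0,0,0,0],
  [0,0,-0.012,0,0,0,0],
  [0,0,-0.018,0,0,0,0],
  [0,0,-0.02,0,0,0,0],
  [0,0,-0.02,0,0,2.83,0],
  [0,0,-0.02,0,0,2.83,0],
  [0,0,-0.02,0,0,2.83,0],
  [0,0,-0.015,0,0,2.83,0],
  [0,0,-0.01,0,0,2.83,0],
  [0,0,0,0,0,2.83,0],
  [0,0,0,0,0,2.83,0],
  [0,0,0,0,0,2.83,0],
  [0,0,0,0,0,2.83,0],
  [0,0,0,0,0,2.83,0],
  [0,0,0,0,0,0,0],
])

```text
clock: 5.4
eef_pos: [0.5569, 0.0484, 0.1393]
ee_rot: [0.985, -0.171, -0.0, -0.0]
contact_force: [-0.2, 0.1, -1.7]
gripper_width: 0.681
grasp_force: 64.6
```

```bash
cat >> h.py <<'E'
C=np.array([.5385,-.2215,0]); CY=np.radians(-19.5); OFF=np.array([-.0113,0,.0008])
def tile(x,z,tilt,y=0):
    "print the move that puts the tile origin at cradle (x,y,z), +x end raised by tilt deg; and where it is now"
    s=manip.sense(); rc=R.from_euler('z',CY); r=R.from_quat(s['ee_rot'])
    q=pose(CY,-np.radians(tilt)); 
    if q.as_matrix()[2,0]*tilt<0: q=pose(CY,np.radians(tilt))
    t=rc.inv().apply(s['eef_pos']+r.apply(OFF)-C); print("tile now",(t*1000).round(1),"tilt",np.degrees(np.arcsin(r.as_matrix()[2,0])).round(2))
    go(C+rc.apply([x,y,z])-q.apply(OFF),q)
E
python3 - <<'E'
from h import *
tile(.040,.12,0)
E
```

```text
tile now [-84.1 260.6 138.5] tilt -0.04
pos [0.5569 0.0484 0.1393] yaw -19.66 axes [[0.942, -0.336, -0.001], [-0.336, -0.942, 0.0], [-0.001, 0.0, -1.0]] F [-0.2  0.1 -1.7] w 0.6805155985718712 64.55209851264954 5.4
shift [0.1248 0.2602 0.0184] turn [ 0.    0.04 -0.16]
```

Request:
arm_command([
  [0.005,0.01,0,0,0,0,0],
  [0.01,0.02,0,0,0,0,0],
  [0.01,0.0217,0,0,0,0,0],
  [0.01,0.0217,0,0,0,0,0],
  [0.01,0.0217,0,0,0,0,0],
  [0.01,0.0217,0,0,0,0,0],
  [0.01,0.0217,0,0,0,0,0],
  [0.01,0.0217,0,0,0,0,0],
  [0.01,0.0217,0,0,0,0,0],
  [0.01,0.0217,0,0,0,0,0],
  [0.01,0.0217,0,0,0,0,0],
  [0.01,0.0217,0,0,0,0,0],
  [0.01,0.0137,0,0,0,0,0],
  [0,0,0,0,3,0,0],
  [0,0,0,0,3,0,0],
  [0,0,0,0,3,0,0],
  [0,0,0,0,3,0,0],
  [0,0,0,0,3,0,0],
  [0,0,0,0,0,0,0],
  [0,0,0,0,0,0,0],
])

```text
clock: 7.07
eef_pos: [0.5867, -0.2393, 0.1393]
ee_rot: [0.977, -0.168, 0.128, 0.022]
contact_force: [0.3, -0.5, -1.7]
gripper_width: 0.677
grasp_force: 64.6
```

Run:
```python
from h import *
tile(.04,.075,15)
p,d=eyes.camera("side"); W=cloud("side",d); np.save("pics/b.npy",d); cv2.imwrite("pics/b0.png",p)
cv2.imwrite("pics/b.png",cv2.resize(p[170:320,260:440],None,fx=4,fy=4))
```

```text
tile now [ 40.6  -0.7 135.6] tilt 14.9
pos [ 0.5867 -0.2393  0.1393] yaw -19.48 axes [[0.911, -0.334, 0.242], [-0.322, -0.943, -0.086], [0.257, 0.001, -0.966]] F [ 0.3 -0.5 -1.7] w 0.6771914083324857 64.62075233459473 7.0667
shift [-0.0162 -0.0007  0.0584] turn [0.04 0.1  0.02]
```

View pics/b.png

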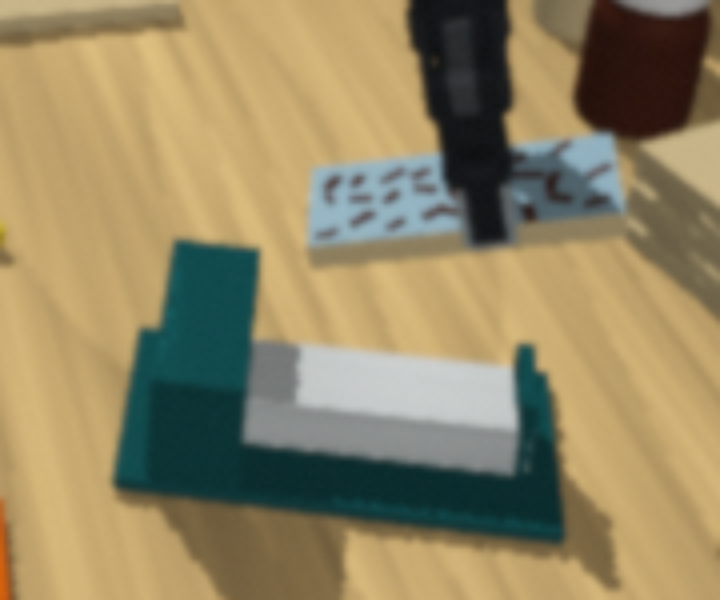

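The crop shows the tile held firmly and tilted with its right end up: left end at (315,215), right end at (618,185). The cradle is below it. I'll measure the tile in the hand.

```bash
cat >> h.py <<'E'
def face(p,d,n="side",box=None):
    "tile pose in cradle frame from the visible blue face and flecks"
    W=cloud(n,d); Q=R.from_euler('z',CY).inv().apply((W-C).reshape(-1,3)).reshape(W.shape)*1000
    a,b,c,e=box; v,u=np.mgrid[:384,:512]; hs=cv2.cvtColor(p,cv2.COLOR_BGR2HSV)
    m=(u>=a)&(u<=b)&(v>=c)&(v<=e)&(d>0)&(hs[...,0]>90)&(hs[...,0]<115)&(hs[...,1]>40)&(hs[...,1]<140)&(hs[...,2]>110)&(Q[...,2]>40)
    P=Q[m]; k=np.linalg.lstsq(np.c_[P[:,:2],np.ones(len(P))],P[:,2],rcond=None)[0]
    P=P[abs(P@[-k[0],-k[1],1]-k[2])<4]; k=np.linalg.lstsq(np.c_[P[:,:2],np.ones(len(P))],P[:,2],rcond=None)[0]
    print(len(P),"tilt x,y",np.degrees(np.arctan(k[:2])).round(2),"x",P[:,0].min().round(1),P[:,0].max().round(1),"y",P[:,1].min().round(1),P[:,1].max().round(1))
    (c,s,_)=cv2.minAreaRect(P[:,:2].astype(np.float32)); n=np.array([-k[0],-k[1],1]);n/=np.linalg.norm(n)
    f=np.array([*c,k@[*c,1]]); print("face centre",f.round(1),"origin",(f-12*n).round(1),rect(P/1000))
E
python3 - <<'E'
from h import *
face(cv2.imread("pics/b0.png"),np.load("pics/b.npy"),box=(330,420,200,238))
E
```

```text
636 tilt x,y [14.95 -0.59] x -23.0 98.2 y -29.2 28.2
face centre [ 37.8  -0.8 148. ] origin [ 40.9  -0.9 136.4] (array([37.8, -0.8]), array([121.5,  56.5]), np.float32(0.77))
```

Run:
```python
from h import *
tile(.04,.051,12)
```

```text
tile now [ 41.5  -0.5 135.9] tilt 14.94
pos [ 0.5876 -0.2394  0.1396] yaw -19.5 axes [[0.911, -0.334, 0.243], [-0.322, -0.943, -0.087], [0.258, 0.001, -0.966]] F [ 1.4 -0.1 -1.8] w 0.68203506311961 64.62087035179138 7.1167
shift [-0.0233 -0.0006  0.0822] turn [ 0.03 -2.94  0.  ]
```

Request:
arm_command([
  [-0.0023,0,0.008,0,0,0,0],
  [-0.004,0,0.014,0,0,0,0],
  [-0.004,0,0.014,0,0,0,0],
  [-0.004,0,0.014,0,0,0,0],
  [-0.004,0,0.014,0,0,0,0],
  [-0.003,-0.0005,0.01,0,-1,0,0],
  [-0.002,0,0.008,0,-2,0,0],
  [0,0,0,0,0,0,0],
  [0,0,0,0,0,0,0],
])

```text
clock: 7.87
eef_pos: [0.5875, -0.2384, 0.0535]
ee_rot: [0.98, -0.169, 0.103, 0.018]
contact_force: [-0.6, -0.2, -1.0]
gripper_width: 0.675
grasp_force: 64.6
```

Run:
```python
from h import *
tile(-.002,.0505,12)
```

```text
tile now [40.9  0.4 50.4] tilt 11.98
pos [ 0.5875 -0.2384  0.0535] yaw -19.55 axes [[0.922, -0.335, 0.196], [-0.327, -0.942, -0.07], [0.208, 0.0, -0.978]] F [-0.6 -0.2 -1. ] w 0.6754150042870193 64.62109208106995 7.8667
shift [-0.042   0.0004 -0.009 ] turn [ 0.03  0.02 -0.05]
```

Request:
arm_command([
  [-0.003,0,-0.001,0,0,0,0],
  [-0.005,0,-0.001,0,0,0,0],
  [-0.006,0,-0.0013,0,0,0,0],
  [-0.006,0.0004,-0.0013,0,0,0,0],
  [-0.006,0,-0.0013,0,0,0,0],
  [-0.006,0,-0.0013,0,0,0,0],
  [-0.006,0,-0.0013,0,0,0,0],
  [-0.004,0,-0.0007,0,0,0,0],
  [0,0,0,0,0,0,0],
  [0,0,0,0,0,0,0],
  [0,0,0,0,0,0,0],
])

```text
clock: 8.78
eef_pos: [0.5463, -0.2242, 0.0545]
ee_rot: [0.98, -0.169, 0.103, 0.018]
contact_force: [0.1, -0.5, -2.6]
gripper_width: 0.675
grasp_force: 64.6
```

Run:
```python
from h import *
tile(-.001,.0365,0)
p,d=eyes.camera("side"); cv2.imwrite("pics/c.png",cv2.resize(p[170:320,260:440],None,fx=4,fy=4))
face(p,d,box=(280,410,215,300))
```

```text
tile now [-2.6  0.1 51.3] tilt 12.03
pos [ 0.5463 -0.2242  0.0545] yaw -19.54 axes [[0.922, -0.335, 0.196], [-0.327, -0.942, -0.07], [0.208, -0.0, -0.978]] F [ 0.1 -0.5 -2.6] w 0.6753494614333697 64.63459968566895 8.7833
shift [-0.0016  0.0001  0.0172] turn [  0.   -12.03  -0.04]
363 tilt x,y [11.99 -0.2 ] x -40.5 56.0 y -28.1 28.0
face centre [ 7.9 -0.3 66.4] origin [10.4 -0.4 54.7] (array([ 7.9, -0.3]), array([96.2, 54.8]), np.float32(1.19))
```

View pics/c.png

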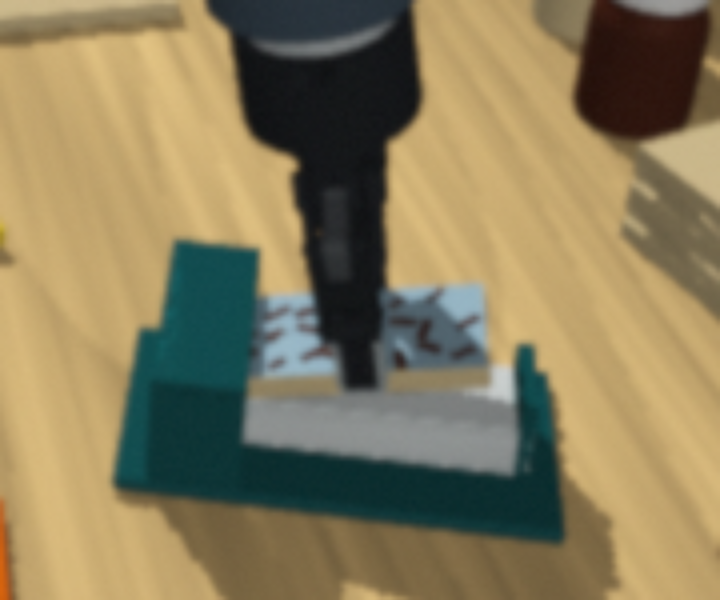

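Request:
arm_command([
  [-0.0001,0,0.0014,0,-1,0,0],
  [-0.0001,0,0.0014,0,-1,0,0],
  [-0.0001,0,0.0014,0,-1,0,0],
  [0,0,0.0014,0,-1,0,0],
  [0,0,0.0014,0,-1,0,0],
  [0,0,0.0014,0,-1,0,0],
  [0,0,0.0014,0,-1,0,0],
  [0,0,0.0014,0,-1,0,0],
  [0.0001,0,0.0014,0,-1,0,0],
  [0.0001,0,0.0014,0,-1,0,0],
  [0.0001,0,0.0014,0,-1,0,0],
  [0.0002,0,0.0014,0,-1,0,0],
  [0,0,0,0,0,0,0],
  [0,0,0,0,0,0,0],
])

```text
clock: 10.0
eef_pos: [0.5481, -0.2249, 0.0373]
ee_rot: [0.985, -0.17, -0.0, -0.0]
contact_force: [0.7, -0.0, -2.7]
gripper_width: 0.68
grasp_force: 64.6
```

Run:
```python
from h import *
tile(-.000,.0345,0)
```

```text
tile now [-1.1  0.  36.5] tilt -0.02
pos [ 0.5481 -0.2249  0.0373] yaw -19.56 axes [[0.942, -0.335, -0.0], [-0.335, -0.942, 0.0], [-0.0, 0.0, -1.0]] F [ 0.7 -0.  -2.7] w 0.6804259725349032 64.63882327079773 10.0
shift [ 0.0011 -0.      0.002 ] turn [ 0.    0.02 -0.06]
```

Flat and not yet touching, so I'm lowering in small steps until contact.

Request:
arm_command([
  [0,0,0.0005,0,0,0,0],
  [0,0,0.0005,0,0,0,0],
  [0,0,0,0,0,0,0],
  [0,0,0,0,0,0,0],
])

```text
clock: 10.33
eef_pos: [0.5478, -0.2248, 0.0367]
ee_rot: [0.985, -0.17, 0.0, 0.0]
contact_force: [1.0, -0.2, -2.1]
gripper_width: 0.681
grasp_force: 64.6
```

Request:
arm_command([
  [0,0,0.0005,0,0,0,0],
  [0,0,0.0003,0,0,0,0],
  [0,0,0,0,0,0,0],
  [0,0,0,0,0,0,0],
])

```text
clock: 10.67
eef_pos: [0.548, -0.2248, 0.0358]
ee_rot: [0.985, -0.17, 0.0, 0.0]
contact_force: [0.8, -0.2, -1.0]
gripper_width: 0.677
grasp_force: 64.7
```

Request:
arm_command([
  [0,0,0.0004,0,0,0,0],
  [0,0,0.0003,0,0,0,0],
  [0,0,0,0,0,0,0],
  [0,0,0,0,0,0,0],
])

```text
clock: 11.0
eef_pos: [0.548, -0.2248, 0.0358]
ee_rot: [0.985, -0.17, 0.0, 0.0]
contact_force: [-1.7, 1.8, 6.4]
gripper_width: 0.676
grasp_force: 65.4
```

The tile is resting on the bed (about 8 N). Opening slowly, then going straight up.

Request:
arm_command([
  [0,0,0,0,0,0,0.7],
  [0,0,0,0,0,0,0.75],
  [0,0,0,0,0,0,0.85],
  [0,0,0,0,0,0,1],
  [0,0,0,0,0,0,1],
  [0,0,0,0,0,0,1],
  [0,0,0,0,0,0,1],
  [0,0,0,0,0,0,1],
])

```text
clock: 11.67
eef_pos: [0.548, -0.2249, 0.0351]
ee_rot: [0.985, -0.17, 0.0, 0.0]
contact_force: [-0.2, -0.5, 0.1]
gripper_width: 0.999
grasp_force: 0.0
```

Request:
arm_command([
  [0,0,-0.005,0,0,0,1],
  [0,0,-0.01,0,0,0,1],
  [0,0,-0.02,0,0,0,1],
  [0,0,-0.02,0,0,0,1],
  [0,0,-0.02,0,0,0,1],
  [0,0,-0.02,0,0,0,1],
  [0,0,-0.02,0,0,0,1],
  [0,0,-0.01,0,0,0,1],
  [0,0,0,0,0,0,1],
  [0,0,0,0,0,0,1],
  [0,0,0,0,0,0,1],
])

```text
clock: 12.58
eef_pos: [0.5473, -0.2245, 0.1589]
ee_rot: [0.985, -0.17, -0.001, -0.0]
contact_force: [-0.6, 1.1, 0.1]
gripper_width: 1.0
grasp_force: 0.0
```

Run:
```python
from h import *
p,d=eyes.camera("side"); cv2.imwrite("pics/d.png",cv2.resize(p[170:320,260:440],None,fx=4,fy=4))
face(p,d,box=(280,410,225,300))
```

```text
782 tilt x,y [ 0.01 -0.32] x -33.2 61.8 y -29.3 28.2
face centre [14.3 -0.6 47.2] origin [14.3 -0.6 35.2] (array([14.3, -0.6]), array([57.4, 95. ]), np.float32(179.89))
```

View pics/d.png

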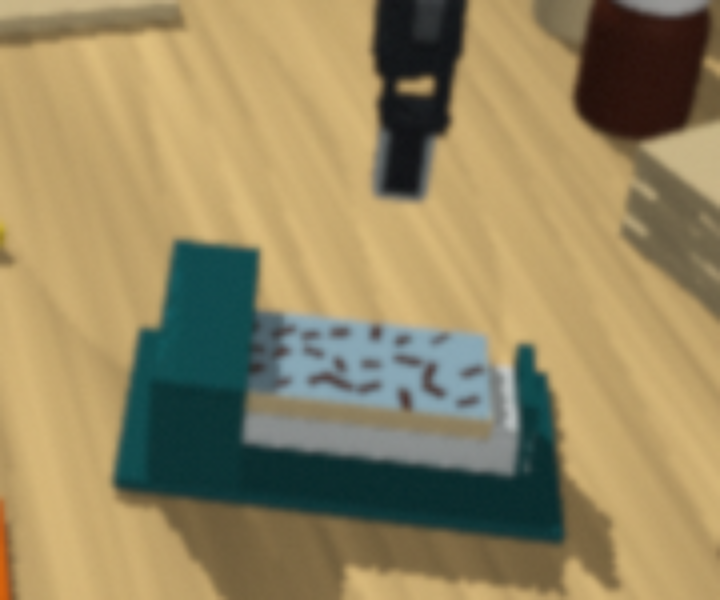

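The tile lies flat and straight in the cradle. Its far end is at crop (490,380), about 12–15 mm short of the stop, and its near end is under the lip. The gripper is clear.

```bash
python3 -c "
from workcell import manip
print(manip.close_job())"
```

```text
the job is handed in; nothing more can be done
None
```

The speckled tile lies face up, flat and straight on the teal cradle's bed, with one end under the lip and about 2 mm off centre; I let go only once it was resting there, and the job is handed in (no verdict was returned).

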